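# Seat the pedal bin and hold its lid up on the third notch

## Robot

A 7-joint arm with a two-finger parallel gripper is mounted at the origin on the work surface. World frame = base frame: x ahead of the robot, y to its left, z up, the work surface at z = 0. Lengths are in m, angles in rad, forces in N, time in s.
With the tool pointing down it reaches from about 0.4 to 0.875 m from the base axis. Payload 19.3 kg.
Tool frame: the origin (TCP) lies where the fingers leave the gripper's body, on its centre line; the fingertips stand bot.tip_reach ahead of it and the grasp point (between the pads) lies 54 mm ahead of it (bot.tip_reach is the distance from the TCP to the fingertips, in m); z points along the fingers, y is the line along which they close (so a half turn about z gives the same grasp; the last joint's range is limited). The gripper opens to 85 mm and grips with 20 to 120 N. Pads are 22 mm wide; open, the fingers measure 114 mm over their backs; the gripper's body (76 mm by 85 mm) begins 54 mm behind the grasp point. The pads swing forward as they close: fully open they stand 13 mm farther back than shut.
Start: joints at [1.211, 0.521, -0.036, 1.599, 0.021, 1.021, -0.113], TCP at [0.179, -0.599, 0.304] pointing down, gripper open.
Joint ranges: [-2.91, 2.91], [-0.3, 2.13], [-1.5, 1.42], [0.17, 2.43], [-1.26, 4.41], [0.16, 1.93], [-2.52, 2.52]. Speed limits (rad/s): [1.89, 1.89, 2.39, 2.39, 3.01, 3.01, 3.01].

## Interface

Orientations are given as [roll, pitch, yaw] about the fixed x, y, z axes, in that order (R = Rz(yaw) Ry(pitch) Rx(roll)).
In Python, from workcell import bot gives the robot as it stands. The module is installed in compiled form; this text tells all that it offers.
- The arm moves only by the shell command python3 -m jog 'ROWS' [FORCE]. ROWS is JSON, a list that holds one entry, the list of rows, each a list of 7 numbers: the shift along the tool's x, y, z in mm, then the turn, a rotation vector about the tool's x, y, z in rad, then the opening, from 0 (shut) to 1 (fully open). In form: [[[tx, ty, tz, wx, wy, wz, fingers], ...]]. A call has 1 to 5 rows; each row shifts and turns the commanded pose from where the row before left it, along the tool's axes as they then stand; what a row does not reach is not made up. A row lasts 1/10 s, in which the tool goes at most 50 mm and 8.59 degrees, less where a joint would pass 70% of its speed; a pose out of reach is approached as far as the arm can. A call is refused whole if a number of a shift passes 50 or a number of a turn 0.15, either way. A call with a gripper value outside its range is refused whole. The fingers move at their own pace and stop on an object; FORCE is the grip in N (left out, the last holds). Time passes only in rows, so rows that do not move let the fingers close. It gives the time, the measured TCP pose, the force, the opening and the grip force at its end, in the units of the state.
- bot.observe(): the state, without advancing time (a new reading comes with each control period).
- bot.grab_frame(name): name is "scene" or "top"; returns a dict with "img" (400x640x3 uint8, red, green, blue), "intrinsics" (3x3 intrinsics, pixels), "R" (3x3) and "t" (3): a world point X has camera coordinates R X + t. Camera axes: x right, y down, z forward; pixel columns grow to the right and rows downward; lengths in m; the calibration is good to about 2 mm. A picture is of the moment at which its call begins. There is no depth.
- bot.job_done(): hands the job in; it is judged then, once.
Trained networks look in a picture, given as the dict that the camera call returned (one of the last four; its "shot" number tells which), for a name from the list of things; names that differ only in an ending like _2 or _b are one class to them, and where a whole thing is asked for, a point or a joint stands for the part that bears it (a point fixed in the world has none). Each returns a list of dicts, best first, with "conf" (0 to 1); they miss things now and then, are a little off and sometimes report something else, mostly with a low value. They report only what shows in the picture. A call takes as long as a camera call.
- bot.trace(query, picture): "region" (400x640 bool, what is visible of it).
- bot.spot_point(query, picture): "xyz" ([x, y, z] in m, in world coordinates, good to about 4 mm: a listed point, or the origin of a listed thing).
The state is a dict: "clock": time; "qpos": joint angles; "qd": joint speeds; "joint_efforts": joint torques, N m; "position": TCP position; "tool_rot": TCP orientation; "force": force on the tool from outside, world axes, zero at the start; "moment": the same for the moment, N m; "grip_width": finger opening in m; "finger_force": force on a finger pad.
Only numpy, scipy, OpenCV 4.12 (cv2) and the standard library are available. Lean on these libraries where they do the work, as an engineer would, in place of code of your own. Each camera call takes 0.05 s, during which the arm holds its last target. There are 200 camera calls.

## Task

The white pedal bin has been left part-way out on its runner: push it back along the runner until you feel it seat against the end stop, leaving the pedal up meanwhile. Then press its spring-loaded pedal down past the first two notches to the third, where the lid stands straight up, without going on to the bottom stop, and finish while holding the pedal there: the program ends with the robot still pressing it. Keep the other things in the cupboard where they are.

Things in the scene. Friction and masses are not known exactly. Their poses are not given: they have to be found in the camera images.
- runner: Fixed low steel track on the drip tray that the bin slides on, 270 x 118 mm, 14 mm high, with an upright stop plate 45 mm high at its far (home) end. Origin at the centre of its underside, 4 mm above the table. Its +x axis is level and points the way the bin is pushed home (towards the stop plate); its -x axis is the way the bin's pedal faces; z up.
- bin (a joint): Travel of the bin along the runner, m: 0 fully out, 0.100 seated home on the end stop; grows along the runner's +x. It starts 0 to 0.06. Sliding friction about 3 N, then a rigid stop; the bin (about 1 kg) stays where it is left.
- bin_front (a point): Point on the centre line of the bin's flat front face (its -x side, above the pedal), 35 mm below the rim, 149 mm above the table; a place to push. The white bin is 140 mm long (runner x), 160 mm wide (y); its rim is 184 mm above the table, with an 8 mm lid on it that overhangs the front by 8 mm and hinges at the far side.
- pad: Pedal's foot pad, 44 x 60 x 6 mm (along runner x, y, thick); origin at the centre of its top. At rest this point is 78 mm out from the bin's front face (towards runner -x), 95 mm above the table, and the pad slopes up 0.18 rad outwards. It sits on a steel lever 18 mm wide, hinged level (along runner y) inside the bin, 100 mm behind the pad's centre and 74 mm above the table.
- pedal (a joint): Pedal angle, rad: 0 up, grows as pressed; notches (a drop in the push back) at 0.12, 0.24, 0.36, bottom stop 0.48. Each notch lowers the pad's centre 12 mm: third 36 mm below rest, stop 48. The spring returns it fully from any notch; push at the pad 4 N rising to 12 N, give or take 3 N at the notches. The lid, driven by it, is 30, 60, 90 degrees (upright) open at notches 1, 2, 3.
- scoop: Bystander: blue plastic scoop: round cup 72 mm wide, 60 mm high, with a 100 mm flat handle at its rim; loose, origin at the centre of its underside.
- jar: Bystander: round glass jar, 80 mm wide, 110 mm high, metal twist lid; loose, origin at the centre of its underside.
- brush: Bystander: wooden scrub brush, 150 x 50 mm, 38 mm high, with a stub handle, lying bristles down; loose, origin at the centre of its underside.
- soap: Bystander: bar of soap, 80 x 50 x 28 mm; loose, origin at the centre of its underside.
- tin: Bystander: low round tin, 72 mm wide, 50 mm high; loose, origin at the centre of its underside.
- cleaner: Bystander: upright plastic bottle, 64 mm wide, 200 mm high; loose, origin at the centre of its underside.
- carton: Bystander: cardboard box, 100 x 70 x 45 mm; loose, origin at the centre of its underside.

How it is judged:
On the way, in this order (a step that is already met when the one before it is completed fails the run):
1. the bin is seated home on its end stop, pedal still up (value of joint bin above 0.094 m and value of joint pedal below 0.06 rad), for 0.2 s.
2. the pedal is pressed to the third notch with the bin still home (value of joint bin above 0.094 m and value of joint pedal between 0.305 and 0.415 rad), for 0.5 s.
At the end, for the whole second after the job is handed in: The bin is home (within 6 mm of its stop), the pedal is still, held at the third notch (0.305 to 0.415 rad, about 5 mm of pad height either way), with the robot itself pressing it with more than 2 N and no other thing touching it (all of step 2 and velocity of joint pedal between -0.05 and 0.05 rad/s and contact force between any of the fingers, the arm and pad above 2 N and contact force between each of scoop, jar, brush, soap, tin, cleaner, carton and pad below 0.3 N); the arm keeps its last pose, push and grip.
It fails at once if the pedal is pressed on past the third notch nearly to its bottom stop (beyond 0.45 rad) (value of joint pedal above 0.45 rad).
It fails at once if a bystander is moved more than 30 mm (distance of any of scoop, jar, brush, soap, tin, cleaner, carton from where it was at the start of the episode above 0.03 m).
It also fails if it takes over 48 s, if anything falls off the work surface, if the arm or the gripper's body presses on something with over 40 N, if the wrist force passes 120 N, or if a joint passes its speed limit or range.

## Working session

There is one attempt and no reset: what is moved stays moved. The work goes in short steps, Python scripts to look and compute and a shell command to move; the robot and the scene stay as the last step left them, time stands still between calls to the robot, and variables do not carry over. Pictures are saved under pics/ and viewed, at most 10 in all, crops included, and the job is handed in when it is done.

```bash
mkdir -p pics; python3 - <<'E'
from workcell import bot
import cv2,numpy as np
o=bot.observe(); print({k:np.round(o[k],3) for k in ('clock','position','tool_rot','force','grip_width')},bot.tip_reach)
for c in('scene','top'):
    p=bot.grab_frame(c); cv2.imwrite(f'pics/{c}0.png',p['img'][:,:,::-1])
    for n in('runner','bin_front','pad','scoop','jar','brush','soap','tin','cleaner','carton'):
        r=bot.spot_point(n,p)[:2]
        print(c,n,[(np.round(q['xyz'],3).tolist(),round(q['conf'],2)) for q in r])
E
```

```text
{'clock': np.float64(0.0), 'position': array([ 0.178, -0.599,  0.303]), 'tool_rot': array([-3.14,  0.  ,  0.29]), 'force': array([ 0.237, -0.175, -0.861]), 'grip_width': np.float64(0.086)} 0.0726
scene runner [([0.588, -0.01, 0.004], 0.67)]
scene bin_front [([0.59, 0.078, 0.149], 0.9)]
scene pad [([0.592, 0.158, 0.096], 0.48), ([0.528, 0.53, 0.004], 0.24)]
scene scoop [([0.455, 0.373, 0.003], 0.66), ([0.432, 0.12, 0.004], 0.63)]
scene jar [([0.656, 0.464, 0.003], 0.91)]
scene brush [([0.735, -0.056, 0.004], 0.79), ([0.433, 0.122, 0.002], 0.36)]
scene soap [([0.432, 0.119, 0.005], 0.45)]
scene tin [([0.613, 0.345, 0.004], 0.87), ([0.431, 0.12, 0.002], 0.25)]
scene cleaner [([0.53, 0.529, 0.004], 0.73)]
scene carton [([0.391, -0.458, 0.005], 0.87)]
top runner [([0.584, -0.008, 0.005], 0.75), ([0.612, 0.342, 0.001], 0.75)]
top bin_front [([0.591, 0.081, 0.152], 0.98)]
top pad [([0.594, 0.157, 0.097], 0.67)]
top scoop [([0.455, 0.372, 0.006], 0.75), ([0.657, 0.466, 0.004], 0.17)]
top jar [([0.658, 0.468, 0.001], 0.61), ([0.594, 0.154, 0.092], 0.31)]
top brush [([0.735, -0.055, 0.003], 0.9)]
top soap [([0.431, 0.123, 0.005], 0.79)]
top tin [([0.61, 0.343, 0.003], 0.73)]
top cleaner [([0.529, 0.529, 0.001], 0.65)]
top carton [([0.39, -0.463, 0.001], 0.72), ([0.458, 0.377, 0.005], 0.54)]
```

View pics/scene0.png

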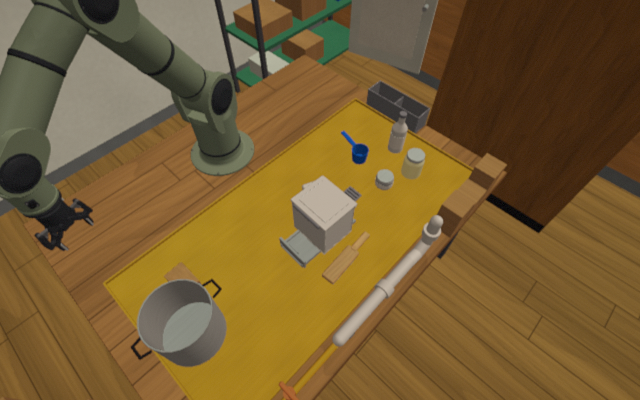

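View pics/top0.png

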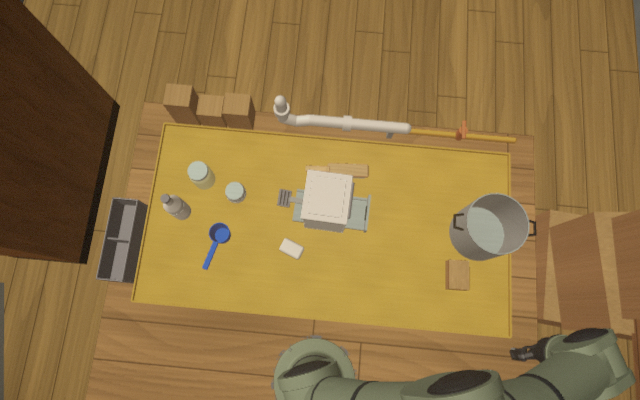

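The scene view shows the bin at about (325,212) with the stop plate at (300,248). The top view shows the small grey pedal at (284,198), on the tin's side of the bin. So the push direction is about world -y, (-0.042, -0.999), which agrees with the network points. I'll raise the tool, square it up, shut the fingers and travel over.

```bash
python3 -m jog '[[[0,0,-40,0,0,0.11,0],[0,0,-40,0,0,0.11,0],[0,0,-20,0,0,0.11,0],[0,0,0,0,0,0,0]]]' 60
for i in 1; do python3 -m jog '[[[19,-39,0,0,0,0,0],[19,-39,0,0,0,0,0],[19,-39,0,0,0,0,0],[19,-39,0,0,0,0,0],[19,-39,0,0,0,0,0]]]'; done
python3 -m jog '[[[19,-39,0,0,0,0,0],[19,-39,0,0,0,0,0],[19,-39,0,0,0,0,0],[19,-39,0,0,0,0,0],[19,-39,0,0,0,0,0]]]'
```

```text
clock: 1.5
position: [0.1788, -0.5996, 0.4071]
tool_rot: [3.137, -0.002, -0.044]
force: [0.3, -0.2, -1.2]
grip_width: 0.0282
finger_force: 0.0
clock: 2.0
position: [0.2818, -0.4061, 0.4033]
tool_rot: [-3.141, 0.0, -0.039]
force: [1.3, -0.9, 0.3]
grip_width: 0.0001
finger_force: 0.0
clock: 2.5
position: [0.3844, -0.2151, 0.4035]
tool_rot: [-3.142, 0.0, -0.039]
force: [0.4, -0.7, -0.8]
grip_width: 0.0004
finger_force: 0.0
```

```bash
python3 -m jog '[[[19,-39,0,0,0,0,0],[19,-39,0,0,0,0,0],[19,-39,0,0,0,0,0],[19,-39,0,0,0,0,0],[19,-39,0,0,0,0,0]]]'
python3 -m jog '[[[19,-39,0,0,0,0,0],[19,-39,0,0,0,0,0],[19,-39,0,0,0,0,0],[19,-39,0,0,0,0,0],[19,-39,0,0,0,0,0]]]'
python3 -m jog '[[[0,0,0,-0.11,0,0,0],[0,0,0,-0.11,0,0,0],[0,0,0,-0.11,0,0,0],[0,0,0,-0.11,0,0,0],[0,0,0,0,0,0,0]]]'
```

```text
clock: 3.0
position: [0.4872, -0.0242, 0.4035]
tool_rot: [3.142, 0.0, -0.039]
force: [0.4, -1.7, 0.0]
grip_width: -0.0001
finger_force: 0.0
clock: 3.5
position: [0.5901, 0.1667, 0.4031]
tool_rot: [3.141, 0.001, -0.039]
force: [0.5, -0.6, 0.9]
grip_width: -0.0001
finger_force: 0.0
clock: 4.0
position: [0.589, 0.1675, 0.402]
tool_rot: [2.699, 0.003, -0.035]
force: [-0.3, 0.5, -0.5]
grip_width: 0.0001
finger_force: 0.0
```

```bash
python3 -m jog '[[[1,-11,38,0,0,0,0],[1,-11,38,0,0,0,0],[0,-11,38,0,0,0,0],[0,-11,38,0,0,0,0],[0,-11,37,0,0,0,0]]]'
python3 -m jog '[[[0,0,0,0,0,0,0],[0,0,0,0,0,0,0]]]'
python3 - <<'E'
from workcell import bot
import cv2
for c,(y,x) in (('scene',(140,230)),('top',(130,240))):
    p=bot.grab_frame(c); a=p['img'][y:y+150,x:x+170,::-1]; cv2.imwrite(f'pics/{c}1.png',cv2.resize(a,None,fx=3,fy=3,interpolation=cv2.INTER_CUBIC))
E
```

```text
clock: 4.5
position: [0.5902, 0.1331, 0.2079]
tool_rot: [2.706, 0.001, -0.042]
force: [0.5, -0.7, -0.5]
grip_width: -0.0001
finger_force: 0.0
clock: 4.7
position: [0.5906, 0.1342, 0.2103]
tool_rot: [2.703, 0.0, -0.041]
force: [0.1, 0.7, 0.8]
grip_width: 0.0001
finger_force: 0.0
```

View pics/scene1.png

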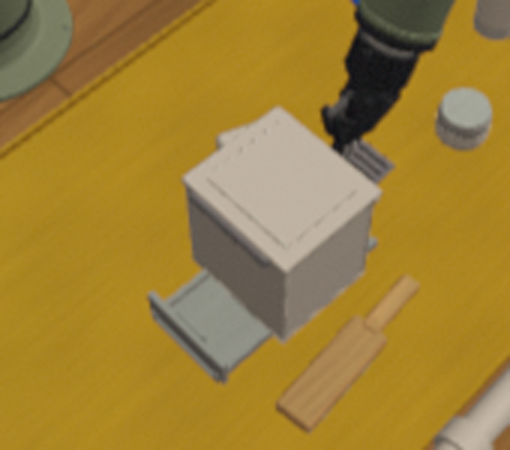

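The tip is about 25 mm in front of the bin face, under the lid lip and above the pedal. I'll push.

```bash
python3 -m jog '[[[0,7,3.3,0,0,0,0],[0,7,3.3,0,0,0,0],[0,7,3.3,0,0,0,0],[0,7,3.3,0,0,0,0],[0,7,3.3,0,0,0,0]]]'
python3 -m jog '[[[0,7,3.3,0,0,0,0],[0,7,3.3,0,0,0,0],[0,7,3.3,0,0,0,0]]]'
```

```text
clock: 5.3
position: [0.5891, 0.095, 0.2102]
tool_rot: [2.702, -0.001, -0.04]
force: [-0.1, 3.6, 8.4]
grip_width: -0.0001
finger_force: 3.6
clock: 5.6
position: [0.5881, 0.0718, 0.2102]
tool_rot: [2.702, -0.001, -0.04]
force: [0.4, 2.9, 7.0]
grip_width: 0.0
finger_force: 3.7
```

```bash
python3 - <<'E'
from workcell import bot
import cv2,numpy as np
o=bot.observe();print(np.round(o['force'],1),np.round(o['moment'],2))
ims=[]
for c,(y,x) in (('scene',(150,240)),('top',(140,250))):
    p=bot.grab_frame(c); a=p['img'][y:y+120,x:x+130,::-1]; ims.append(cv2.resize(a,None,fx=3,fy=3,interpolation=cv2.INTER_CUBIC))
    for n in('bin_front','pad'): print(c,n,[(np.round(q['xyz'],3).tolist(),round(q['conf'],2)) for q in bot.spot_point(n,p)[:1]])
cv2.imwrite('pics/c2.png',np.hstack(ims))
E
```

```text
[0.4 2.9 7. ] [0.22 0.08 0.01]
scene bin_front [([0.588, 0.03, 0.148], 0.61)]
scene pad [([0.592, 0.109, 0.095], 0.59)]
top bin_front []
top pad []
```

View pics/c2.png

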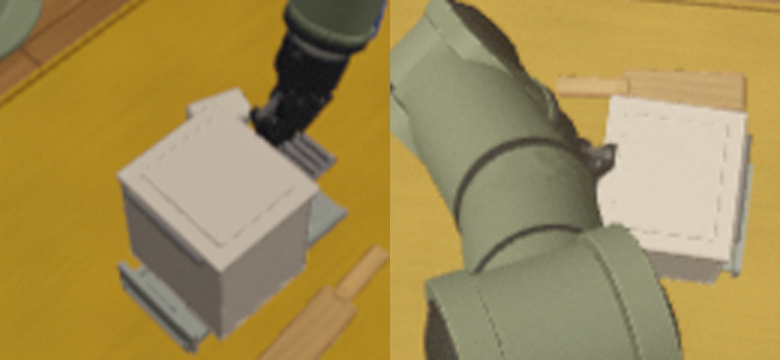

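Bin moved about 48 mm, lid shut, pad height unchanged (0.095). There is an odd 7 N upward force, so I'll ease up a little and see.

```bash
python3 -m jog '[[[0,0.8,-1.8,0,0,0,0],[0,0.8,-1.8,0,0,0,0],[0,0,0,0,0,0,0]]]'
python3 -m jog '[[[0,5,2.3,0,0,0,0],[0,5,2.3,0,0,0,0],[0,0,0,0,0,0,0]]]'
```

```text
clock: 6.2
position: [0.588, 0.0727, 0.2137]
tool_rot: [2.702, -0.0, -0.04]
force: [-0.7, -0.6, 0.1]
grip_width: 0.0001
finger_force: 0.0
clock: 6.5
position: [0.5875, 0.0604, 0.2136]
tool_rot: [2.701, -0.0, -0.041]
force: [0.1, -0.5, -0.5]
grip_width: -0.0001
finger_force: 0.0
```

```bash
python3 - <<'E'
from workcell import bot
import cv2,numpy as np
o=bot.observe();print(np.round(o['force'],1),np.round(o['moment'],2))
p=bot.grab_frame('scene'); a=p['img'][155:235,260:370,::-1]; cv2.imwrite('pics/s3.png',cv2.resize(a,None,fx=7,fy=7,interpolation=cv2.INTER_CUBIC))
for n in('bin_front','pad'): print(n,[(np.round(q['xyz'],3).tolist(),round(q['conf'],2)) for q in bot.spot_point(n,p)[:1]])
K,R,t=p['intrinsics'],p['R'],p['t']
for X in((.5875,.0294,.148),(.5875,.0604,.2136),(.588,.03,.149),(.588,.03,.184)):
    c=K@(R@np.array(X)+t); print(X,(c[:2]/c[2]-[260,155])*7)
E
```

```text
[ 0.1 -0.5 -0.5] [ 0.48  0.03 -0.  ]
bin_front [([0.589, 0.015, 0.15], 0.85)]
pad [([0.591, 0.098, 0.095], 0.54)]
(0.5875, 0.0294, 0.148) [459.93949652 354.46740903]
(0.5875, 0.0604, 0.2136) [507.27280609 237.47333103]
(0.588, 0.03, 0.149) [461.56585428 353.1740425 ]
(0.588, 0.03, 0.184) [462.88738624 312.1385885 ]
```

View pics/s3.png

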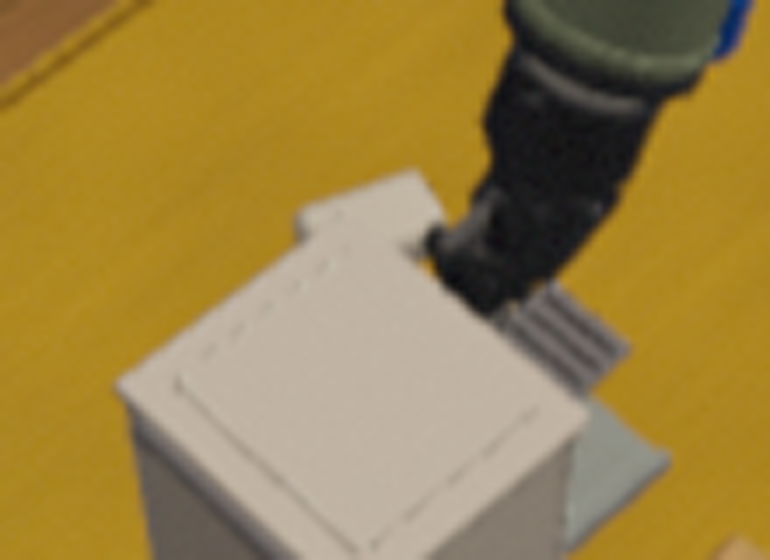

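The bin front is now about y=0.017 (around 62 mm pushed), with the pedal still up. I'll continue to the stop.

```bash
for k in 1; do python3 -m jog '[[[0,4.5,2.1,0,0,0,0],[0,4.5,2.1,0,0,0,0],[0,4.5,2.1,0,0,0,0]]]'; done; python3 -m jog '[[[0,3.6,1.7,0,0,0,0],[0,3.6,1.7,0,0,0,0]]]'
```

```text
clock: 6.95
position: [0.5871, 0.0505, 0.2135]
tool_rot: [2.708, -0.001, -0.037]
force: [-4.5, 43.6, 7.0]
grip_width: -0.0005
finger_force: 19.0
clock: 7.15
position: [0.587, 0.0496, 0.2137]
tool_rot: [2.718, -0.003, -0.03]
force: [-10.9, 78.4, 16.0]
grip_width: -0.0
finger_force: 34.2
```

Firm stop at 78 N: the bin is seated. I'll back off and re-measure the pad.

```bash
python3 -m jog '[[[0,-9,-4.3,0,0,0,0],[0,-9,-4.3,0,0,0,0],[0,-18,-8.6,0,0,0,0],[0,-10,-25,0,0,0,0],[0,0,0,0,0,0,0]]]'
python3 - <<'E'
from workcell import bot
import cv2,numpy as np
for c in('scene','top'):
    p=bot.grab_frame(c)
    for n in('runner','bin_front','pad'): print(c,n,[(np.round(q['xyz'],3).tolist(),round(q['conf'],2)) for q in bot.spot_point(n,p)[:1]])
E
```

```text
clock: 7.65
position: [0.5895, 0.1018, 0.2335]
tool_rot: [2.704, -0.002, -0.037]
force: [-0.6, 0.6, -0.7]
grip_width: -0.0002
finger_force: 0.0
scene runner [([0.586, -0.008, 0.002], 0.78)]
scene bin_front [([0.586, 0.009, 0.146], 0.74)]
scene pad [([0.588, 0.091, 0.094], 0.64)]
top runner [([0.587, -0.007, 0.007], 0.71)]
top bin_front [([0.586, 0.01, 0.15], 0.78)]
top pad []
```

```bash
python3 -m jog '[[[0,0,0,0.12,0,0,0],[0,0,0,0.12,0,0,0],[0,-5,18,0,0,0,0],[0,-5,18,0,0,0,0],[0,0,0,0,0,0,0]]]'
python3 -m jog '[[[0,-1.6,7.8,0,0,0,0],[0,-1.6,7.8,0,0,0,0],[0,-0.8,3.9,0,0,0,0],[0,0,0,0,0,0,0]]]'
```

```text
clock: 8.55
position: [0.5882, 0.1002, 0.1929]
tool_rot: [2.941, 0.003, -0.041]
force: [-0.3, -0.1, 0.2]
grip_width: -0.0001
finger_force: 0.0
clock: 8.95
position: [0.5889, 0.101, 0.1745]
tool_rot: [2.941, 0.001, -0.04]
force: [-0.2, -0.3, -0.3]
grip_width: -0.0
finger_force: 0.0
```

```bash
python3 -m jog '[[[0,-3,0,0,0,0,0],[0,-0.8,3.9,0,0,0,0],[0,0,0,0,0,0,0]]]'
python3 -m jog '[[[0,-0.6,2.9,0,0,0,0],[0,0,0,0,0,0,0]]]'
python3 -m jog '[[[0,-0.6,2.9,0,0,0,0],[0,0,0,0,0,0,0]]]'
python3 -m jog '[[[0,-0.6,2.9,0,0,0,0],[0,0,0,0,0,0,0]]]'
```

```text
clock: 9.25
position: [0.5891, 0.1041, 0.17]
tool_rot: [2.942, 0.0, -0.04]
force: [0.7, -0.6, -0.7]
grip_width: -0.0002
finger_force: 0.0
clock: 9.45
position: [0.5894, 0.1041, 0.1675]
tool_rot: [2.942, -0.0, -0.04]
force: [-0.9, 0.4, 6.6]
grip_width: -0.0003
finger_force: 3.5
clock: 9.65
position: [0.5894, 0.1045, 0.1647]
tool_rot: [2.942, -0.001, -0.04]
force: [-1.1, 2.7, 9.7]
grip_width: -0.0004
finger_force: 4.5
clock: 9.85
position: [0.5894, 0.1047, 0.1618]
tool_rot: [2.943, -0.001, -0.04]
force: [-2.0, 3.4, 7.6]
grip_width: 0.0002
finger_force: 3.7
```

```bash
python3 -m jog '[[[0,-0.6,2.9,0,0,0,0],[0,0,0,0,0,0,0]]]' | grep -E 'pos|^force'
python3 -m jog '[[[0,-0.6,2.9,0,0,0,0],[0,0,0,0,0,0,0]]]'| grep -E 'pos|^force'
python3 -m jog '[[[0,-0.6,2.9,0,0,0,0],[0,0,0,0,0,0,0]]]'| grep -E 'pos|^force'
python3 -m jog '[[[0,-0.6,2.9,0,0,0,0],[0,0,0,0,0,0,0]]]'| grep -E 'pos|^force'
python3 -m jog '[[[0,-0.6,2.9,0,0,0,0],[0,0,0,0,0,0,0]]]'| grep -E 'pos|^force'
python3 -m jog '[[[0,-0.6,2.9,0,0,0,0],[0,0,0,0,0,0,0]]]'| grep -E 'pos|^force'
python3 - <<'E'
from workcell import bot
import cv2,numpy as np
p=bot.grab_frame('scene')
for n in('bin_front','pad'): print(n,[(np.round(q['xyz'],3).tolist(),round(q['conf'],2)) for q in bot.spot_point(n,p)[:1]])
cv2.imwrite('pics/s4.png',cv2.resize(p['img'][130:260,240:390,::-1],None,fx=4,fy=4,interpolation=cv2.INTER_CUBIC))
E
```

```text
position: [0.5895, 0.1046, 0.1587]
force: [0.7, 4.0, 6.7]
position: [0.5895, 0.1047, 0.1558]
force: [-0.5, 4.1, 8.2]
position: [0.5895, 0.1048, 0.153]
force: [-1.2, 4.3, 9.9]
position: [0.5895, 0.105, 0.1501]
force: [-0.5, 5.2, 8.8]
position: [0.5895, 0.1049, 0.147]
force: [-0.3, 4.6, 8.3]
position: [0.5895, 0.1049, 0.144]
force: [-0.7, 4.2, 8.3]
bin_front [([0.586, 0.01, 0.146], 0.77)]
pad [([0.59, 0.093, 0.07], 0.53)]
```

View pics/s4.png

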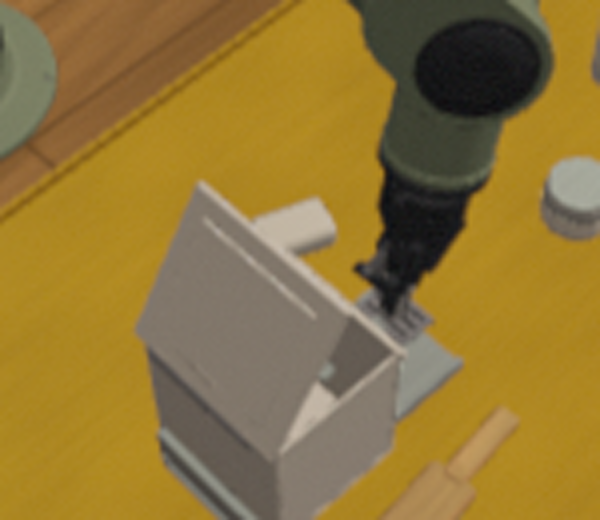

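The lid is about 60° open at the second notch, as expected. I'll go on about 12 mm.

```bash
python3 -m jog '[[[0,-0.6,2.9,0,0,0,0],[0,0,0,0,0,0,0]]]' | grep -E 'pos|^force'
python3 -m jog '[[[0,-0.6,2.9,0,0,0,0],[0,0,0,0,0,0,0]]]'| grep -E 'pos|^force'
python3 -m jog '[[[0,-0.4,2,0,0,0,0],[0,0,0,0,0,0,0]]]'| grep -E 'pos|^force'
python3 -m jog '[[[0,-0.4,2,0,0,0,0],[0,0,0,0,0,0,0]]]'| grep -E 'pos|^force'
python3 -m jog '[[[0,-0.4,1.8,0,0,0,0],[0,0,0,0,0,0,0]]]'| grep -E 'pos|^force'
python3 - <<'E'
from workcell import bot
import cv2,numpy as np
p=bot.grab_frame('scene')
for n in('bin_front','pad'): print(n,[(np.round(q['xyz'],3).tolist(),round(q['conf'],2)) for q in bot.spot_point(n,p)[:1]])
K,R,t=p['intrinsics'],p['R'],p['t']
im=cv2.resize(p['img'][110:260,240:390,::-1],None,fx=4,fy=4,interpolation=cv2.INTER_CUBIC)
cv2.imwrite('pics/s5.png',im)
def px(X):
    c=K@(R@np.array(X)+t); return np.round((c[:2]/c[2]-[240,110])*4)
print('vertical: hinge corners, top', [px((.587+s*.08,-.13,z)) for s in(-1,1) for z in(.188,.336)])
E
```

```text
position: [0.5896, 0.1048, 0.1412]
force: [-1.5, 3.4, 11.3]
position: [0.5895, 0.1047, 0.1382]
force: [-1.6, 4.2, 11.4]
position: [0.5895, 0.1046, 0.1362]
force: [-0.8, 2.8, 9.3]
position: [0.5895, 0.1044, 0.1341]
force: [-1.3, 1.8, 7.3]
position: [0.5895, 0.1042, 0.1322]
force: [-0.8, 1.4, 8.3]
bin_front [([0.584, 0.011, 0.146], 0.82)]
pad [([0.591, 0.091, 0.06], 0.66)]
vertical: hinge corners, top [array([136., 416.]), array([116., 306.]), array([277., 538.]), array([273., 436.])]
```

View pics/s5.png

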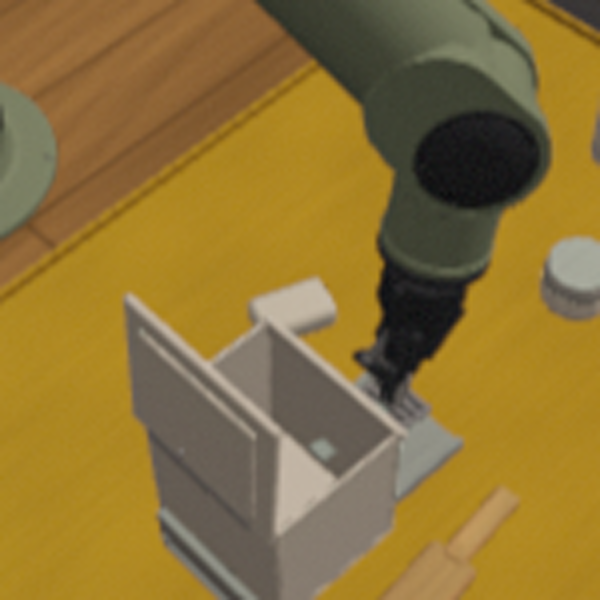

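The lid is upright: its top corners at (126,296) and (275,436) match the predicted vertical at (116,306) and (273,436). The force has just dropped into the third notch. I'll hold and hand in.

```bash
python3 -m jog '[[[0,0,0,0,0,0,0],[0,0,0,0,0,0,0],[0,0,0,0,0,0,0],[0,0,0,0,0,0,0],[0,0,0,0,0,0,0]]]'
python3 -m jog '[[[0,0,0,0,0,0,0],[0,0,0,0,0,0,0]]]' | grep -E 'pos|^force'
python3 -c "
from workcell import bot
print(bot.job_done())"
```

```text
clock: 12.85
position: [0.5895, 0.1042, 0.1324]
tool_rot: [2.942, -0.001, -0.04]
force: [-1.0, 0.7, 8.3]
grip_width: -0.0002
finger_force: 4.3
position: [0.5895, 0.1042, 0.1324]
force: [-0.8, 1.3, 8.4]
the job is handed in; nothing more can be done
None
```

The bin is seated against its end stop, the pedal is held at the third notch with about 8 N and the lid upright, and the job is handed in; no verdict came back.

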